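# Load a cup at the tablet counter

### The arm

A 6-joint arm with a two-finger parallel gripper is mounted at the origin on the work surface. World frame = base frame: x ahead of the robot, y to its left, z up, the work surface at z = 0. Lengths are in mm, angles in rad, forces in N, time in s.
With the tool pointing down it reaches from about 350 to 975 mm from the base axis. Payload 7.1 kg.
Tool frame: the origin (TCP) lies on the front face of the gripper's body, between the roots of the fingers; the fingertips stand 80 mm ahead of it and the grasp point (between the pads) lies 61 mm ahead of it (ctrl.tcp_to_grasp is the distance from the TCP to the grasp point, in mm); z points along the fingers, y is the direction in which the jaws open and shut (so a half turn about z gives the same grasp; the last joint's range is limited). The gripper opens to 88 mm and grips with 3 to 60 N. Pads are 20 mm wide; open, the fingers measure 115 mm over their backs; the gripper's body (75 mm by 178 mm) begins 61 mm behind the grasp point.
Start: joints at [-1.217, 0.423, 1.63, -0, 1.089, -0.019], TCP at [227.657, -582.046, 302.675] pointing down, gripper open.
Joint ranges: [-3, 3], [-0.9, 2.11], [0.09, 2.58], [-1.31, 4.45], [0.11, 2.69], [-2.54, 2.54]. Speed limits (rad/s): [2.39, 2.39, 3.01, 3.14, 3.14, 3.14].

### API

Orientations are given as a rotation vector (axis times angle).
In Python, from workcell import telemetry, get_image, ctrl gives the robot as it stands.
- The arm moves only by the tool send_rows, never from a script. Its argument "rows" is a list of rows, each a list of 5 numbers: the shift along the tool's x, y, z in m, then the turn about the tool's z in rad, then the opening, from -1 (shut) to 1 (fully open). A call has 1 to 5 rows; each row shifts and turns the commanded pose from where the row before left it, along the tool's axes as they then stand; what a row does not reach is not made up. A row lasts 1/10 s, in which the tool goes at most 50 mm and 8.59 degrees, less where a joint would pass 70% of its speed; a pose out of reach is approached as far as the arm can. A call with a gripper value outside its range is refused whole. The fingers move at their own pace and stop on an object; the grip force is fixed at half the most. Time passes only in rows, so rows that do not move let the fingers close. It gives the time, the measured TCP pose, the force and the opening at its end, in the units of the state.
- telemetry.get_obs(): the state, without advancing time (a new reading comes with each control period).
- get_image(name): name is "side" or "top" or "wrist"; returns a dict with "color" (384x512x3 uint8, blue, green, red), "z_map" (384x512 float32, mm along the optical axis (not along the pixel's ray), 0 where there is no reading), "camera_matrix" (3x3 intrinsics, pixels), "rvec" (rotation vector, rad) and "tvec" (3), from world to camera coordinates, as OpenCV has them. Camera axes: x right, y down, z forward; pixel columns grow to the right and rows downward; lengths in mm; the calibration is good to about 2 mm. A picture is of the moment at which its call begins.
- ctrl.close_job(): hands the job in, once; it reports no verdict.
The state is a dict: "t": time; "qpos": joint angles; "qvel": joint speeds; "joint_torque": joint torques, N m; "ee_pos": TCP position; "orientation": TCP orientation; "ft_force": force on the tool from outside, world axes, zero at the start; "moment": the same for the moment, N m; "width": finger opening in mm.
Only numpy, scipy, OpenCV 4.12 (cv2) and the standard library are available. Lean on these libraries where they do the work, as an engineer would, in place of code of your own. Each camera call takes 0.05 s, during which the arm holds its last target.

### The job

Lift only the top cup off the nested stack, leaving the other cups standing where they are, and set it upright inside the yellow square on the tablet counter's deck and let go of it. Then push it along the deck, without lifting it, into the black V under the chute until it rests against both faces, and move the gripper away from it. Leave the other things on the table alone.

Things in the scene. Friction and masses are not known exactly. Their poses are not given: they have to be found in the camera images.
- cup_top_mid (a point): Centre (on the axis, 30 mm above the base, 30 mm below the rim) of the top cup of the stack, the one to load: thin white tapered cup, 60 mm tall, open top; base 48 mm across, and around its top a straight-sided collar 66 mm across and 26 mm tall (from 34 to 60 mm above the base). Weight about 50 to 100 g. z is its axis, up.
- cup_middle_mid (a point): The same point of the second cup, of the same shape. Each cup hangs loosely in the one below with its collar standing on the collar below, so rims are 26 mm apart: fingers reaching more than 26 mm below the top rim touch this cup's collar too.
- cup_bottom_mid (a point): The same point of the lowest cup, of the same shape, standing on the table.
- counter: The tablet counter, fixed to the table: a white machine 220 mm wide and 190 mm tall (its clear hopper to 275 mm), its front 70 mm behind the seat (+y). In front of it lies an aluminium deck, 14 mm above the table, 160 mm wide, reaching 192 mm in front of the seat (-y). Origin at table level, straight under the seat; same axes as the seat.
- seat (a point): Point on the deck's upper surface where the centre of the cup's base comes when its collar rests against both faces of the black V. z up; y points into the V, towards the machine; x along the machine's front. The V's upright faces stand at 45 degrees either side of y, 46 mm tall above the deck; its mouth is about 100 mm wide and 3 mm in front of this point (-y).
- chute_lip (a point): Middle of the lower edge of the steel chute, 44 mm wide, which hangs over the V about 85 mm above the deck and 22 mm behind the seat (+y), and rises backwards to the machine.
- pad (a point): Centre of the yellow-outlined square (90 mm) on the deck's upper surface, 125 mm in front of the seat (-y of the seat). Same axes as the seat.
- mortar: White bowl, 124 mm across, 75 mm tall; bystander. Origin at its base, as for all bystanders.
- bottle_a: White jar with a yellow cap, 52 mm across, 85 mm tall; bystander.
- bottle_b: Amber jar with a white cap, 48 mm across, 75 mm tall; bystander.
- carton_a: Upright white and green carton, 55 by 100 by 140 mm tall; bystander.
- carton_b: Flat orange carton, 60 by 120 by 45 mm tall; bystander.
- tape: Roll of clear tape lying flat, 90 mm across, 24 mm tall; bystander.
- spatula: Spatula 190 mm long, lying on the table; bystander.

How it is judged (in metres and radians):
On the way, in this order (a step that is already met when the one before it is completed fails the run):
1. the top cup stands upright on the deck inside the yellow square (its centre within 30 mm of the square's centre both ways), let go of (x of cup_top_mid in the frame of pad between -0.03 and 0.03 m and y of cup_top_mid in the frame of pad between -0.03 and 0.03 m and z of cup_top_mid in the frame of seat below 0.034 m and angle between cup_top_mid's own z axis and vertical below 0.1 rad and contact force between the fingers and cup_top below 0.05 N), for 0.2 s.
2. the cup is in the V, its centre within 3 mm of the seat along x and y, upright on the deck (x of cup_top_mid in the frame of seat between -0.003 and 0.003 m and y of cup_top_mid in the frame of seat between -0.003 and 0.003 m and z of cup_top_mid in the frame of seat below 0.034 m and angle between cup_top_mid's own z axis and vertical below 0.1 rad), for 0.2 s.
At the end, for the whole second after the job is handed in: The top cup stands upright (within 0.1 rad) and at rest on the deck with its centre within 3 mm of the seat along x and y, touched by nothing of the robot; the two other cups still stand upright (within 0.1 rad) within 30 mm of where they were (all of step 2 and contact force between the fingers and cup_top below 0.05 N and linear speed of cup_top below 0.01 m/s and angle between each of cup_middle_mid, cup_bottom_mid's own z axis and vertical below 0.1 rad and distance of each of cup_middle_mid, cup_bottom_mid from where it was at the start of the episode below 0.03 m).
It fails at once if the second cup is pulled up with the top one (its centre rises above 72 mm, 16 mm over its place in the stack) (height (world z) of cup_middle_mid above 0.072 m).
It fails at once if the cup is lifted more than 15 mm off the deck while within 70 mm of the seat (horizontal distance between cup_top_mid and seat below 0.07 m and z of cup_top_mid in the frame of seat above 0.045 m).
It fails at once if the top cup is tipped over (past 0.6 rad) (angle between cup_top_mid's own z axis and vertical above 0.6 rad).
It fails at once if a bystander is moved more than 30 mm (distance of any of mortar, bottle_a, bottle_b, carton_a, carton_b, tape, spatula from where it was at the start of the episode above 0.03 m).
It also fails if it takes over 56 s, if anything falls off the work surface, if the arm or the gripper's body presses on something with over 40 N, if the wrist force passes 120 N, or if a joint passes its speed limit or range.

## Working session

There is one attempt and no reset: what is moved stays moved. The work goes in short steps, Python scripts to look and compute and a tool call to move; the robot and the scene stay as the last step left them, time stands still between calls to the robot, and variables do not carry over. Pictures are saved under pics/ and viewed, and the job is handed in when it is done.

Besides the shell and the picture viewer there is one more tool, called after "Request:" as name(argument=value, ...) on one line, values as JSON. send_rows: Moves the arm, as the interface text tells. Its arguments: {"type":"object","properties":{"rows":{"type":"array"}},"required":["rows"]}

```bash
ls; mkdir -p pics; cat > h.py <<'E'
import numpy as np, cv2
from workcell import telemetry, get_image, ctrl
def save(name,out,crop=None,s=1):
    im=get_image(name); np.savez(''+out+'.npz',**im)
    c=im['color']
    cv2.imwrite('pics/'+out+'.png',c); return im
def crop(out,x0,y0,x1,y1,new,s=4):
    c=cv2.imread('pics/'+out+'.png')[y0:y1,x0:x1]
    cv2.imwrite('pics/'+new+'.png',cv2.resize(c,None,fx=s,fy=s,interpolation=cv2.INTER_NEAREST))
def load(out): return dict(np.load(''+out+'.npz'))
def world(im,u,v,d=None,z=None):
    K=im['camera_matrix'];R=cv2.Rodrigues(im['rvec'])[0];t=im['tvec'].reshape(3)
    r=np.linalg.inv(K)@np.array([u,v,1.]);C=-R.T@t;w=R.T@r
    if z is not None: return C+w*(z-C[2])/w[2]
    if d is None: d=im['z_map'][int(round(v)),int(round(u))]
    return C+w*d
def cloud(im):
    z=im['z_map'];v,u=np.indices(z.shape);K=im['camera_matrix'];R=cv2.Rodrigues(im['rvec'])[0]
    p=np.stack([(u-K[0,2])/K[0,0]*z,(v-K[1,2])/K[1,1]*z,z],-1)
    return (p-im['tvec'].reshape(3))@R
E
python3 - <<'E'
from h import *
for n in ['side','top','wrist']: 
    im=save(n,n+'0'); R=cv2.Rodrigues(im['rvec'])[0]; print(n,-R.T@im['tvec'].reshape(3),R[2])
print(telemetry.get_obs())
E
```

```text
pics
side [  203.86379048 -1127.96081141   876.51349946] [ 0.26900214  0.76989517 -0.57870482]
top [525.58043118 -79.00457486 956.11620558] [ 0.05159103 -0.02693887 -0.99830489]
wrist [ 302.5823314  -551.37593695  384.36298385] [-0.27309005 -0.10572871 -0.95616069]
{'t': 0.15, 'qpos': array([-1.21700179e+00,  4.23669522e-01,  1.63049103e+00, -6.00192614e-05,
        1.08858474e+00, -1.90077066e-02]), 'qvel': array([-0.00034546, -0.00135601, -0.00210129,  0.00090893,  0.00010982,
        0.00060372]), 'joint_torque': array([-1.04034971e-03, -5.44982064e+01, -2.73919576e+01,  6.43236120e-02,
        2.04862689e-02, -8.50395509e-05]), 'ee_pos': array([ 227.53630056, -581.7586862 ,  302.0867784 ]), 'orientation': array([-3.08605632e+00, -5.82045166e-01,  3.83860354e-04]), 'ft_force': array([ 0.03688871,  0.03526868, -0.47061746]), 'moment': array([-0.00964658,  0.03269107,  0.00505979]), 'width': 87.9928393468028}
```

View pics/side0.png

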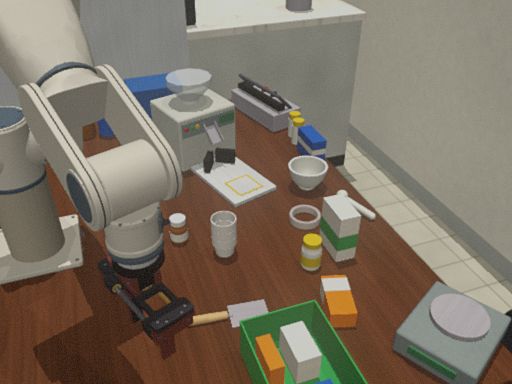

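View pics/top0.png

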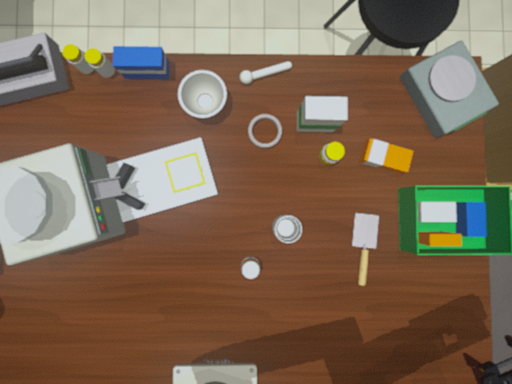

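View pics/wrist0.png

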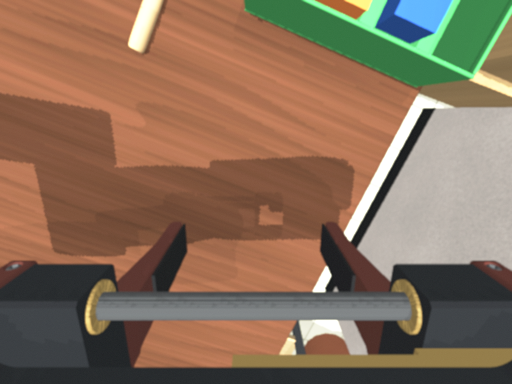

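The side view shows the cup stack at about (224,232), the machine at (195,130) and the yellow square at (244,185). In the top view the stack is at (288,229), the square at (186,173) and the V at (128,187). I'll enlarge these regions next.

```bash
python3 - <<'E'
from h import *
crop('top0',80,130,230,230,'c1',5)
crop('top0',230,190,330,290,'c2',6)
crop('side0',140,60,290,180+30,'c3',5)
im=load('top0');
P=cloud(im)
d=P[130:260,70:330]
for (u,v) in [(288,229),(186,173),(210,165),(251,268),(300,229),(107,188)]: print(u,v,P[v,u],im['z_map'][v,u])
print(im['camera_matrix'])
# stack points
m=(P[...,2]>60)&(np.indices(P.shape[:2])[1]>265)&(np.indices(P.shape[:2])[1]<312)&(np.indices(P.shape[:2])[0]>205)&(np.indices(P.shape[:2])[0]<252)
q=P[m]; print(len(q),q.min(0),q.max(0)); 
for lo in (60,80,95,105): 
  r=q[q[:,2]>lo]; print(lo,len(r),r.min(0),r.max(0),r.mean(0))
E
```

```text
288 229 [ 465.22753032 -189.99745746   54.89238102] 899.5725
186 173 [612.90037971  78.53210502  10.59372491] 944.1808
210 165 [635.62426729  15.20279132   1.8293689 ] 955.80865
251 268 [370.53283348 -94.79802235  75.06866027] 871.98047
300 229 [ 468.2780045  -213.45867127  101.80989089] 853.5239
107 188 [567.06365786 244.98492344 120.82855902] 827.284
[[351.32328011   0.         254.1065285 ]
 [  0.         351.32328011 187.29407472]
 [  0.           0.           1.        ]]
384 [ 437.67674799 -214.53682993   60.61376758] [525.58043118 -79.00457486 956.11620558]
60 384 [ 437.67674799 -214.53682993   60.61376758] [525.58043118 -79.00457486 956.11620558] [ 468.05542607 -185.42971239  103.9243632 ]
80 275 [ 437.67674799 -214.53682993   80.15880379] [525.58043118 -79.00457486 956.11620558] [ 468.83874546 -184.17039656  116.79498639]
95 148 [ 437.67674799 -214.53682993   95.56236842] [525.58043118 -79.00457486 956.11620558] [ 469.61810654 -181.50143079  143.37301918]
105 116 [ 437.67674799 -214.53682993  106.61308718] [525.58043118 -79.00457486 956.11620558] [ 472.04882117 -178.118995    155.164541  ]
```

View pics/c1.png

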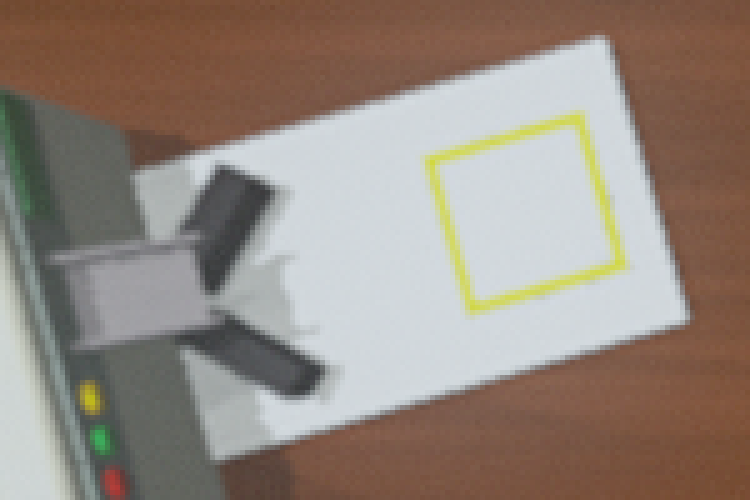

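View pics/c2.png

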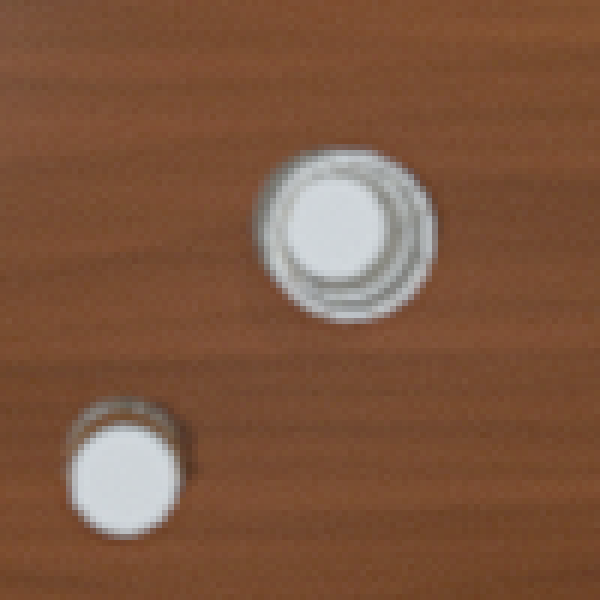

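View pics/c3.png

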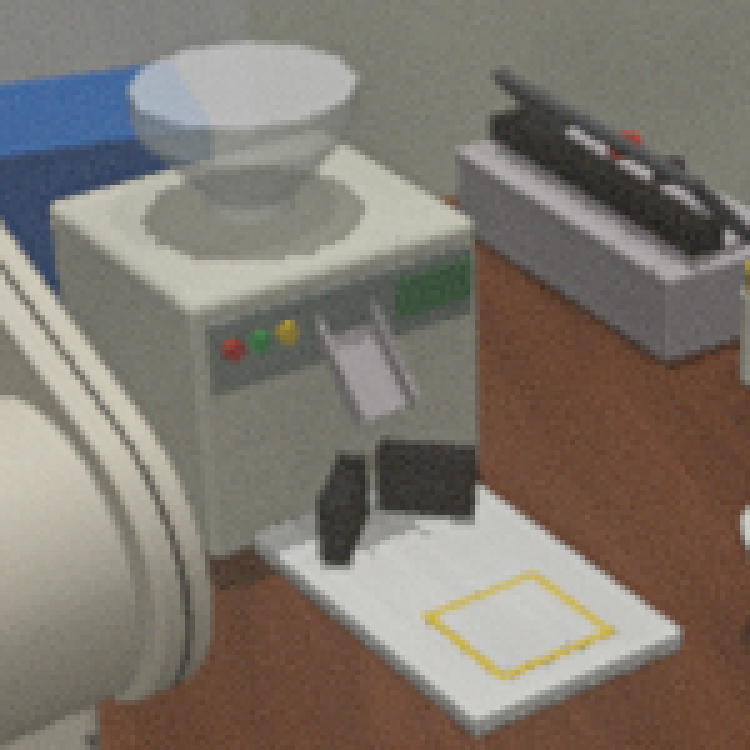

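```bash
python3 - <<'E'
from h import *
im=load('top0')
f=lambda a,b,ox,oy,s:(ox+(a+.5)/s-.5,oy+(b+.5)/s-.5)
C=[world(im,*f(a,b,80,130,5),z=14)[:2] for a,b in [(430,158),(580,115),(626,266),(472,311)]]
print(np.round(C,1)); C=np.array(C);c=C.mean(0);print('pad',c)
print([np.linalg.norm(C[i]-C[i-1]) for i in range(4)])
D=np.array([world(im,*f(a,b,80,130,5),z=14)[:2] for a,b in [(606,38),(689,320)]]);print('deck front',D,D.mean(0),np.linalg.norm(D[0]-D[1]))
# axes: image: left edge (0,3) toward machine
e=(C[0]+C[3])/2-(C[1]+C[2])/2; print('ydir',np.degrees(np.arctan2(e[1],e[0])))
x=(C[0]+C[1])/2-(C[3]+C[2])/2; print('other',np.degrees(np.arctan2(x[1],x[0])))
dx=D[0]-D[1]; print('deck',np.degrees(np.arctan2(dx[1],dx[0])))
y=e/np.linalg.norm(e); print('seat',c+125*y, D.mean(0)+192*y,'padfromdeck',D.mean(0)+67*y)
w=world(im,*f(354,237,230,190,6),z=112);print('cup',w)
# side
s=load('side0')
C=np.array([world(s,*f(a,b,140,60,5),z=14)[:2] for a,b in [(428,617),(535,573),(612,631),(503,677)]]);print(C.mean(0),C)
crop('side0',195,200,255,265,'c4',10)
E
```

```text
[[644.2 132.6]
 [667.6  52.8]
 [586.3  27.6]
 [562.2 109.4]]
pad [615.09995939  80.60024136]
[np.float64(85.24016170525408), np.float64(83.20739520761849), np.float64(85.11652033845412), np.float64(85.22922265244931)]
deck front [[709.44459466  39.10639735]
 [557.36421968  -6.13655326]] [633.40440717  16.48492204] 158.6674668390178
ydir 106.37744204863327
other 16.48610552881285
deck 16.567409046345055
seat [579.85449152 200.52837398] [579.26736852 200.69453375] padfromdeck [614.51283639  80.76640113]
cup [ 468.84860132 -184.36610716  112.        ]
[616.00244231  81.96627935] [[563.7510329  108.9135693 ]
 [644.88542528 134.38909369]
 [668.09000408  54.37743831]
 [587.28330697  30.1850161 ]]
```

View pics/c4.png

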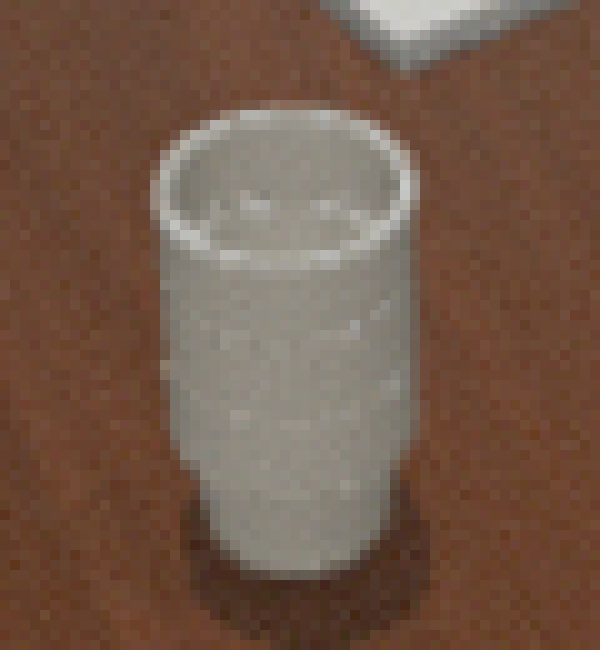

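```bash
python3 - <<'E'
from h import *
from scipy.optimize import least_squares
f=lambda a,b,ox,oy,s:(ox+(a+.5)/s-.5,oy+(b+.5)/s-.5)
s=load('side0')
print('side cup',world(s,*f(286,186,195,200,10),z=112))
# project model circle of the rim for both cams
th=np.linspace(0,2*np.pi,8,endpoint=False)
for n,c in (('side0',(471,-184)),('top0',(469,-184.4))):
    im=load(n); p=np.stack([c[0]+33*np.cos(th),c[1]+33*np.sin(th),112+0*th],1)
    q=cv2.projectPoints(p,im['rvec'],im['tvec'],im['camera_matrix'],None)[0][:,0]
    print(n,q.min(0),q.max(0))
o=telemetry.get_obs(); R=cv2.Rodrigues(o['orientation'])[0]; print(R); p=o['ee_pos']
w=s=load('wrist0');Rw=cv2.Rodrigues(w['rvec'])[0];C=-Rw.T@w['tvec'].reshape(3);print('cam in tool',R.T@(C-p))
E
```

```text
side cup [ 469.86155866 -183.37021281  112.        ]
side0 [211.18484674 210.84179541] [235.93846527 225.86572669]
top0 [274.86460552 215.22245867] [302.30048548 242.87313031]
[[ 9.31300194e-01  3.64252311e-01 -4.49225038e-04]
 [ 3.64252587e-01 -9.31299588e-01  1.06282699e-03]
 [-3.12259040e-05 -1.15344237e-03 -9.99999334e-01]]
cam in tool [ 80.95480896  -1.05465254 -82.27757163]
```

Request:
send_rows(rows=[[0.031,-0.0235,0,0,1],[0.031,-0.0235,0,0,1],[0.031,-0.0235,0,0,1],[0.031,-0.0235,0,0,1],[0.031,-0.0235,0,0,1]])

```text
t: 0.65
ee_pos: [329.7, -414.7, 302.5]
orientation: [-3.087, -0.582, 0.0]
ft_force: [0.2, -0.3, -0.6]
width: 87.7
```

Request:
send_rows(rows=[[0.031,-0.0235,0,0,1],[0.031,-0.0235,0,0,1],[0.031,-0.0235,0,0,1],[0.031,-0.0235,0,0,1],[0.031,-0.0235,0,0,1]])

```text
t: 1.15
ee_pos: [431.3, -248.8, 302.6]
orientation: [-3.087, -0.582, 0.0]
ft_force: [0.2, 0.1, -0.6]
width: 87.8
```

Request:
send_rows(rows=[[0.031,-0.0235,0,0,1],[0.031,-0.0235,0,0,1],[0,0,0,-0.145,1],[0,0,0,-0.145,1],[0,0,0,-0.145,1]])

```text
t: 1.65
ee_pos: [471.5, -183.3, 302.4]
orientation: [-2.884, -1.245, 0.001]
ft_force: [0.0, 1.0, 1.0]
width: 88.0
```

Request:
send_rows(rows=[[0,0,0,-0.145,1],[0,0,0,-0.145,1],[0,0,0,-0.145,1],[0,0,0,-0.145,1],[0,0,0,-0.145,1]])

```text
t: 2.15
ee_pos: [471.2, -183.9, 302.5]
orientation: [-2.256, -2.185, 0.0]
ft_force: [0.6, 0.3, -0.6]
width: 87.7
```

Request:
send_rows(rows=[[0,0,0.03,-0.145,1],[0,0,0.03,-0.145,1],[0,0,0,-0.035,1],[0,0,0,0,1],[0,0,0,0,1]])

```text
t: 2.65
ee_pos: [471.6, -184.0, 242.9]
orientation: [1.882, 2.515, 0.0]
ft_force: [0.6, -0.1, 0.6]
width: 87.8
```

```bash
cat >> h.py <<'E'
def st():
    o=telemetry.get_obs();R=cv2.Rodrigues(o['orientation'])[0]
    print('t',round(o['t'],2),'p',o['ee_pos'].round(1),'psi',np.degrees(np.arctan2(R[1,0],R[0,0])).round(2),'tilt',R[:,2].round(4),'F',o['ft_force'].round(2),'w',round(o['width'],1),'q',o['qpos'].round(3))
    return o['ee_pos'],R
def delta(x,y,z):
    p,R=st(); print('tool delta mm',(R.T@(np.array([x,y,z])-p)).round(1))
E
python3 - <<'E'
from h import *
delta(469.5,-184,170)
for n in ['side','wrist']: save(n,n+'1')
E
```

```text
t 2.65 p [ 471.6 -184.   242.9] psi 106.37 tilt [ 4.e-04 -1.e-04 -1.e+00] F [ 0.56 -0.09  0.65] w 87.8 q [-0.396  0.335  1.936  0.     0.87  -0.681]
tool delta mm [ 0.6 -2.1 72.9]
```

View pics/wrist1.png

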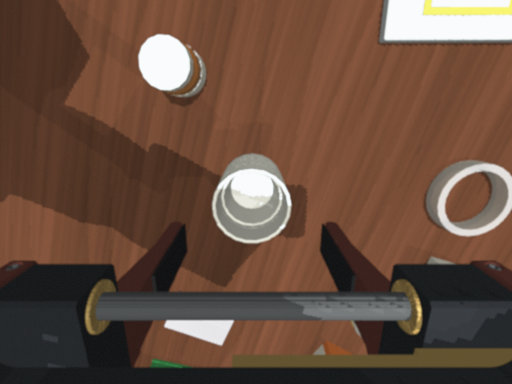

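View pics/side1.png

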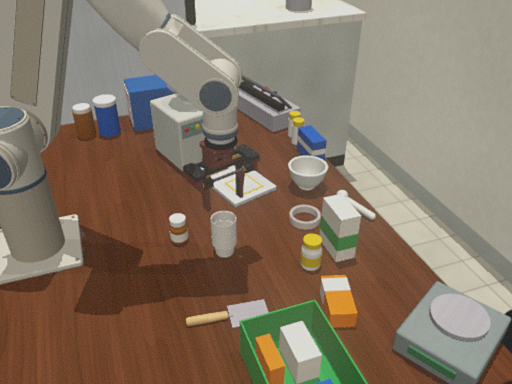

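```bash
python3 - <<'E'
from h import *
im=load('wrist1')
print(world(im,251.8,205,z=112), im['camera_matrix'][0,0])
th=np.linspace(0,2*np.pi,60)
for c in [(469.5,-184),]:
    p=np.stack([c[0]+33*np.cos(th),c[1]+33*np.sin(th),112+0*th],1)
    q=cv2.projectPoints(p,im['rvec'],im['tvec'],im['camera_matrix'],None)[0][:,0]
    print(q.min(0),q.max(0))
    i=im['color'].copy(); cv2.polylines(i,[np.round(q*16).astype(np.int32)],True,(0,0,255),1,cv2.LINE_AA,4)
    cv2.imwrite('pics/w1o.png',cv2.resize(i[140:260,190:310],None,fx=5,fy=5))
E
```

```text
[ 469.6389117  -179.52063149  112.        ] 273.2241365291092
[210.52286691 171.14011989] [289.7190592  245.36356188]
```

View pics/w1o.png

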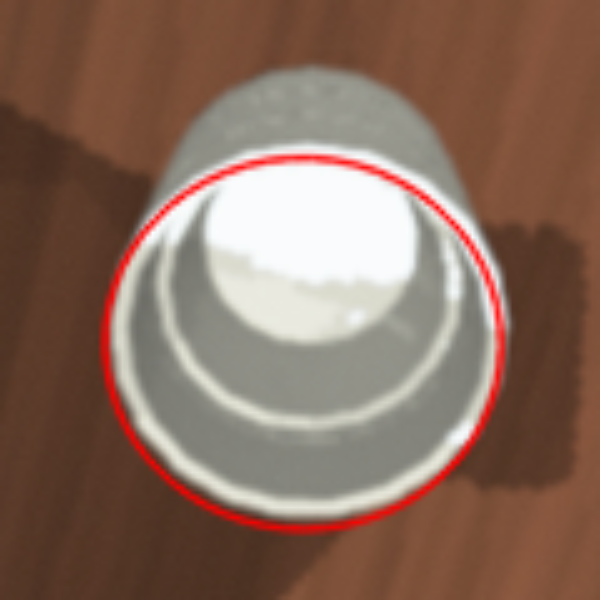

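Request:
send_rows(rows=[[0.0015,-0.001,0.016,0,1],[0,0,0.016,0,1],[0,0,0.015,0,1],[0,0,0.015,0,1],[0,0,0.01,0,1]])

```text
t: 3.25
ee_pos: [470.1, -182.8, 170.3]
orientation: [1.881, 2.515, 0.0]
ft_force: [-0.2, 0.5, 0.1]
width: 88.4
```

Request:
send_rows(rows=[[0,0,0,0,1],[0,0,0,0,1]])

```text
t: 3.45
ee_pos: [470.3, -182.9, 171.1]
orientation: [1.881, 2.516, 0.0]
ft_force: [-0.2, -0.0, 0.0]
width: 87.8
```

```bash
python3 - <<'E'
from h import *
st()
save('side','side2');save('wrist','wrist2')
crop('side2',170,180,290,270,'c5',6)
E
```

```text
t 3.45 p [ 470.3 -182.9  171.1] psi 106.43 tilt [ 4.e-04 -2.e-04 -1.e+00] F [-0.16 -0.    0.04] w 87.8 q [-0.394  0.453  1.977  0.     0.711 -0.681]
```

View pics/c5.png

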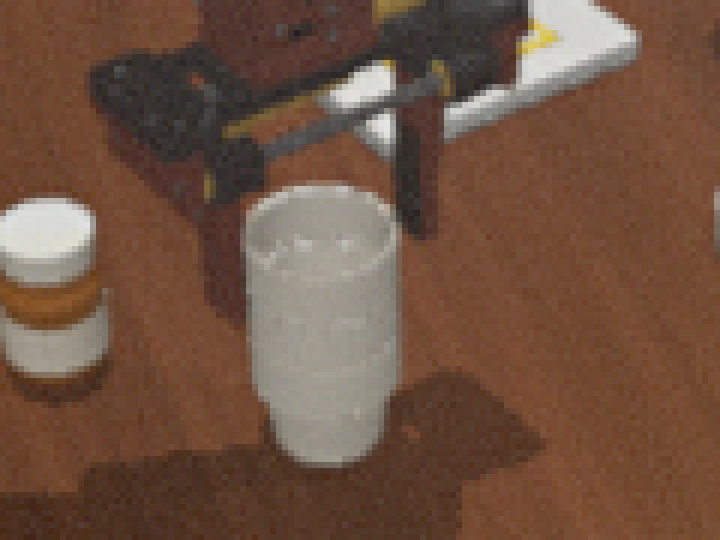

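View pics/wrist2.png

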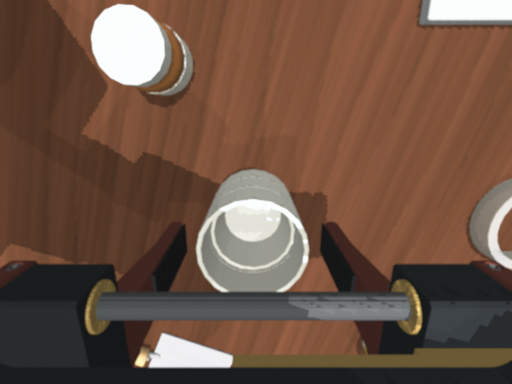

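```bash
python3 - <<'E'
from h import *
p,R=st()
for n in ('wrist2','side2'):
    im=load(n)
    pr=lambda P: cv2.projectPoints(np.array(P,float).reshape(-1,1,3),im['rvec'],im['tvec'],im['camera_matrix'],None)[0][:,0].round(1)
    print(n,'tips',pr([p+R@np.array([dx,s,80]) for s in (-44,44) for dx in(-10,10)]).tolist())
    th=np.linspace(0,2*np.pi,60)
    q=pr(np.stack([470+33*np.cos(th),-183+33*np.sin(th),112+0*th],1)); print(q.min(0),q.max(0))
E
```

```text
t 3.55 p [ 470.5 -183.   171.4] psi 106.44 tilt [ 1.3e-03 -5.0e-04 -1.0e+00] F [ 0.9   0.71 -0.44] w 88.0 q [-0.394  0.453  1.977  0.     0.711 -0.681]
wrist2 tips [[186.8, 252.3], [184.6, 224.7], [318.8, 252.5], [321.1, 224.8]]
[195.2 201.2] [308.5 302. ]
side2 tips [[211.3, 232.8], [207.1, 228.7], [239.8, 220.0], [235.5, 216.2]]
[210.2 210.3] [236.1 226.2]
```

Request:
send_rows(rows=[[0.0015,0,0,0,0.6],[0,0,0,0,0.2],[0,0,0,0,0.2],[0,0,0,0,0.2],[0,0,0,0,0.2]])

```text
t: 4.05
ee_pos: [469.7, -181.4, 170.9]
orientation: [1.881, 2.516, 0.0]
ft_force: [-0.6, 0.7, 3.5]
width: 66.4
```

Request:
send_rows(rows=[[0,0,0,0,0.2],[0,0,0,0,0.2],[0,0,0,0,0.2]])

```text
t: 4.35
ee_pos: [469.7, -181.4, 170.9]
orientation: [1.881, 2.516, 0.0]
ft_force: [-1.2, 0.5, 4.7]
width: 66.5
```

Request:
send_rows(rows=[[0,0,-0.003,0,0.2],[0,0,-0.003,0,0.2],[0,0,-0.003,0,0.2],[0,0,0,0,0.2]])

```text
t: 4.75
ee_pos: [469.8, -181.4, 180.0]
orientation: [1.881, 2.516, 0.0]
ft_force: [0.2, -0.3, -0.3]
width: 66.4
```

```bash
python3 - <<'E'
from h import *
st()
save('side','side3')
crop('side3',170,180,290,270,'c6',6)
E
```

```text
t 4.75 p [ 469.8 -181.4  180. ] psi 106.44 tilt [ 6.e-04 -2.e-04 -1.e+00] F [ 0.22 -0.27 -0.27] w 66.4 q [-0.392  0.436  1.976  0.     0.729 -0.679]
```

View pics/c6.png

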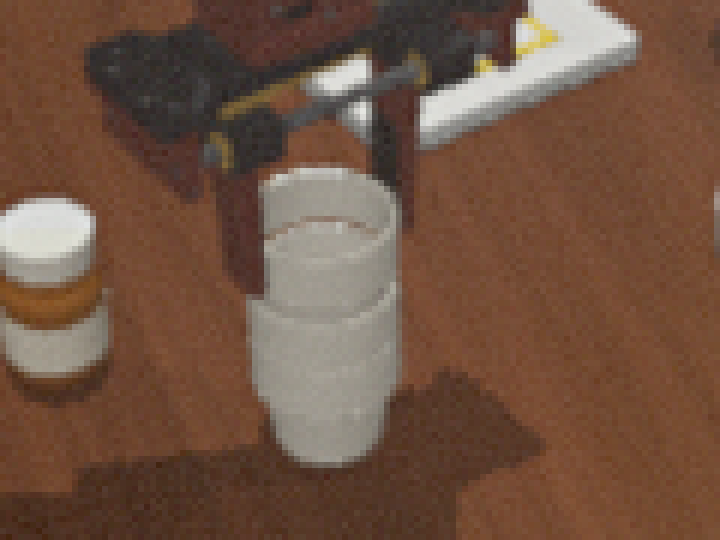

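The top cup has separated cleanly: its rim is at (330,190) in the crop, and the other two stay in place with their rims at about (325,310). I'll keep lifting.

Request:
send_rows(rows=[[0,0,-0.015,0,0.2],[0,0,-0.015,0,0.2],[0,0,-0.02,0,0.2],[0,0,-0.02,0,0.2],[0,0,-0.01,0,0.2]])

```text
t: 5.3
ee_pos: [470.1, -181.5, 261.1]
orientation: [1.88, 2.515, 0.001]
ft_force: [1.1, 0.6, -1.6]
width: 66.2
```

```bash
python3 - <<'E'
from h import *
delta(615.2,81,180)
save('side','side4')
crop('side4',170,140,290,270,'c7',5)
E
```

```text
t 5.3 p [ 470.1 -181.5  261.1] psi 106.44 tilt [ 1.9e-03 -8.0e-04 -1.0e+00] F [ 1.07  0.57 -1.58] w 66.2 q [-0.392  0.303  1.929  0.     0.907 -0.679]
tool delta mm [210.8 213.4  81.2]
```

View pics/c7.png

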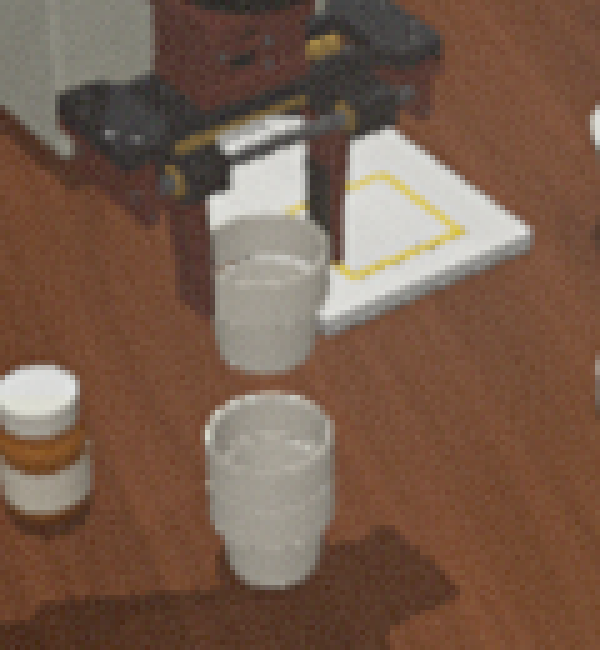

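Request:
send_rows(rows=[[0.01,0.01,0,0,0.2],[0.02,0.02,0,0,0.2],[0.02,0.02,0,0,0.2],[0.02,0.02,0,0,0.2],[0.02,0.02,0,0,0.2]])

```text
t: 5.85
ee_pos: [530.5, -67.6, 258.2]
orientation: [-1.88, -2.515, 0.001]
ft_force: [0.5, -0.6, -0.8]
width: 66.1
```

Request:
send_rows(rows=[[0.02,0.02,0,0,0.2],[0.02,0.02,0,0,0.2],[0.02,0.02,0,0,0.2],[0.02,0.02,0,0,0.2],[0.02,0.02,0,0,0.2]])

```text
t: 6.35
ee_pos: [597.9, 56.8, 258.0]
orientation: [-1.879, -2.515, 0.002]
ft_force: [0.3, -0.5, -0.8]
width: 66.5
```

Request:
send_rows(rows=[[0.011,0.012,0,0,0.2],[0.01,0.011,0,0,0.2],[0,0,0.03,0,0.2],[0,0,0.03,0,0.2],[0,0,0.02,0,0.2]])

```text
t: 6.85
ee_pos: [613.1, 81.3, 177.3]
orientation: [-1.88, -2.515, 0.003]
ft_force: [-0.2, -0.1, -0.3]
width: 66.6
```

Request:
send_rows(rows=[[0,0,0.01,0,0.2],[0,0,0.01,0,0.2],[0,0,0,0,0.2]])

```text
t: 7.15
ee_pos: [613.8, 81.1, 158.8]
orientation: [-1.881, -2.515, 0.002]
ft_force: [-0.0, -0.4, -1.0]
width: 66.2
```

```bash
python3 - <<'E'
from h import *
delta(615.2,81,133)
save('side','side5');save('wrist','wrist5')
crop('side5',170,100,290,220,'c8',5)
E
```

```text
t 7.15 p [613.8  81.1 158.8] psi 106.42 tilt [-1.5e-03 -2.0e-04 -1.0e+00] F [-0.   -0.37 -1.01] w 66.2 q [ 0.112  0.602  1.723 -0.     0.819 -0.174]
tool delta mm [-0.5  1.4 25.7]
```

View pics/c8.png

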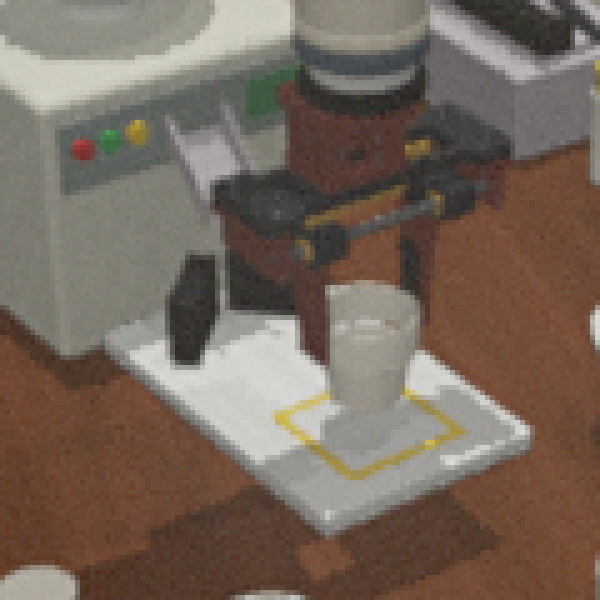

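View pics/wrist5.png

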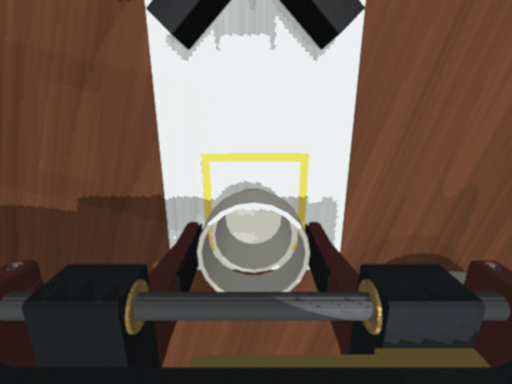

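Request:
send_rows(rows=[[0,0,0.008,0,0.2],[0,0,0.008,0,0.2],[0,0,0.006,0,0.2],[0,0,0.002,0,0.2],[0,0,0,0,0.2]])

```text
t: 7.75
ee_pos: [613.9, 81.3, 135.1]
orientation: [-1.88, -2.516, 0.001]
ft_force: [-0.5, -0.3, -0.4]
width: 66.1
```

Request:
send_rows(rows=[[0,0,0.001,0,0.2],[0,0,0,0,0.2]])

```text
t: 7.95
ee_pos: [614.2, 81.4, 134.8]
orientation: [1.881, 2.516, 0.0]
ft_force: [0.1, 0.4, -1.4]
width: 66.2
```

Request:
send_rows(rows=[[0,0,0.001,0,0.2],[0,0,0,0,0.2]])

```text
t: 8.15
ee_pos: [614.2, 81.3, 133.7]
orientation: [1.881, 2.516, 0.0]
ft_force: [-0.6, 0.0, -0.6]
width: 66.4
```

Request:
send_rows(rows=[[0,0,0.001,0,0.2],[0,0,0,0,0.2]])

```text
t: 8.35
ee_pos: [614.3, 81.4, 133.0]
orientation: [1.881, 2.516, 0.0]
ft_force: [-0.8, -0.0, 2.9]
width: 66.5
```

Request:
send_rows(rows=[[0,0,0,0,0.6],[0,0,0,0,1],[0,0,0,0,1],[0,0,0,0,1],[0,0,0,0,1]])

```text
t: 8.85
ee_pos: [614.1, 81.4, 132.6]
orientation: [-1.881, -2.516, 0.0]
ft_force: [0.2, 0.9, -0.2]
width: 87.9
```

```bash
python3 - <<'E'
from h import *
st()
save('side','side6');save('wrist','wrist6')
crop('side6',170,100,290,220,'c9',5)
E
```

```text
t 8.85 p [614.1  81.4 132.6] psi 106.44 tilt [-1.e-04  0.e+00 -1.e+00] F [ 0.19  0.91 -0.2 ] w 87.9 q [ 0.112  0.641  1.729  0.     0.772 -0.175]
```

View pics/c9.png

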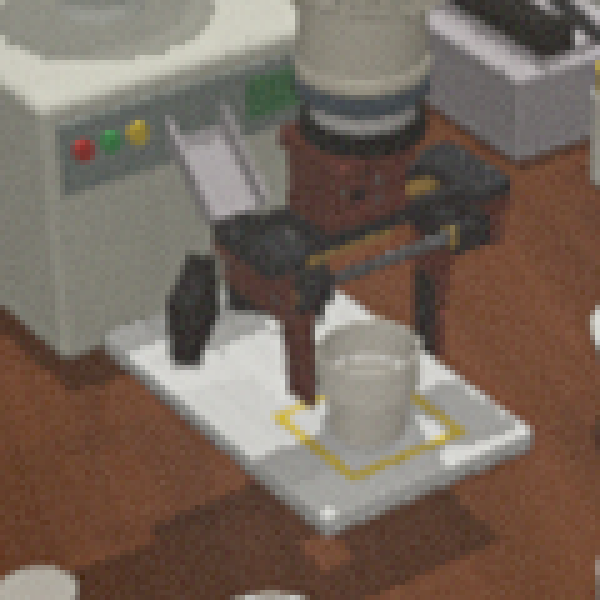

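View pics/wrist6.png

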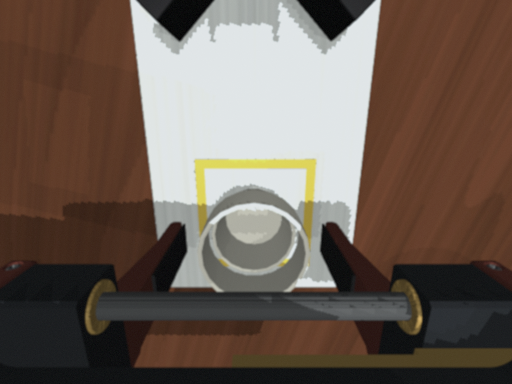

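Request:
send_rows(rows=[[-0.005,0,0,0,1],[-0.015,0,0,0,1],[-0.015,0,0,0,1],[-0.015,0,0,0,1],[-0.015,0,0,0,1]])

```text
t: 9.45
ee_pos: [633.0, 17.1, 132.7]
orientation: [1.882, 2.515, 0.0]
ft_force: [0.2, 0.6, -0.1]
width: 88.0
```

Request:
send_rows(rows=[[0,0,0.006,0,-0.18],[0,0,0.006,0,-0.18],[0,0,0,0,-0.18],[0,0,0,0,-0.18],[0,0,0,0,-0.18]])

```text
t: 9.95
ee_pos: [632.4, 19.6, 120.6]
orientation: [-1.88, -2.517, 0.0]
ft_force: [0.0, -0.7, 0.1]
width: 51.3
```

```bash
python3 - <<'E'
from h import *
p,R=st()
im=save('side','side7');save('wrist','wrist7');save('top','top7')
crop('side7',170,100,290,220,'c10',5)
w=load('wrist7'); s=np.array([580,200.8,14]);y=np.array([-.284,.959,0]);x=np.array([.959,.284,0])
P=lambda im,q: cv2.projectPoints(np.array(q,float).reshape(-1,1,3),im['rvec'],im['tvec'],im['camera_matrix'],None)[0][:,0].round(1)
print('seat in wrist',P(w,[s,s-125*y]),'tips',P(w,[p+R@np.array([10,d,80]) for d in(-18,18)]))
th=np.linspace(0,2*np.pi,60)
E
```

```text
t 9.95 p [632.4  19.6 120.6] psi 106.49 tilt [-3.e-04  1.e-04 -1.e+00] F [ 0.04 -0.69  0.1 ] w 51.3 q [ 0.012  0.673  1.699  0.     0.769 -0.276]
seat in wrist [[255.  -96.3]
 [254.4 135.9]] tips [[224.7 224.3]
 [280.4 224.4]]
```

View pics/c10.png

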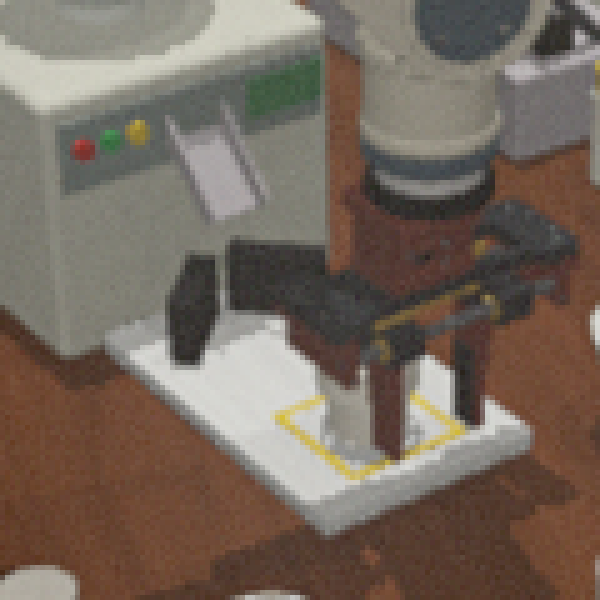

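View pics/wrist7.png

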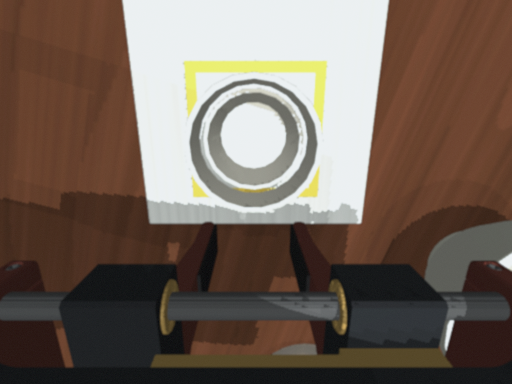

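View pics/top7.png

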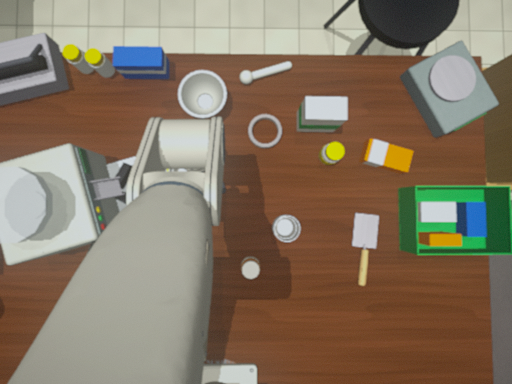

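Request:
send_rows(rows=[[0,0.0012,0,0,-0.18],[0,0,0,0,-0.18],[0.004,0,0,0,-0.18],[0.004,0,0,0,-0.18],[0.004,0,0,0,-0.18]])

```text
t: 10.6
ee_pos: [630.1, 31.2, 120.7]
orientation: [-1.881, -2.516, 0.0]
ft_force: [-0.1, -0.2, -0.7]
width: 35.9
```

Request:
send_rows(rows=[[0.003,0,0,0,-0.18],[0.003,0,0,0,-0.18],[0.003,0,0,0,-0.18],[0.003,0,0,0,-0.18],[0.003,0,0,0,-0.18]])

```text
t: 11.1
ee_pos: [626.0, 45.4, 120.7]
orientation: [1.881, 2.516, -0.0]
ft_force: [-0.2, 0.3, 0.8]
width: 36.2
```

```bash
cat >> h.py <<'E'
S=np.array([580,200.8,14]);Y=np.array([-.284,.959,0]);X=np.array([.959,.284,0])
def sf():
    p,R=st(); print('TCP in seat frame x,y',((p-S)@X).round(1),((p-S)@Y).round(1))
E
python3 - <<'E'
from h import *
sf()
save('side','side8');save('wrist','wrist8')
crop('side8',170,100,290,220,'c11',5)
E
```

```text
t 11.1 p [626.   45.4 120.7] psi 106.44 tilt [-0.e+00 -1.e-04 -1.e+00] F [-0.25  0.34  0.83] w 36.2 q [ 0.054  0.668  1.711 -0.     0.762 -0.233]
TCP in seat frame x,y -0.0 -162.1
```

View pics/wrist8.png

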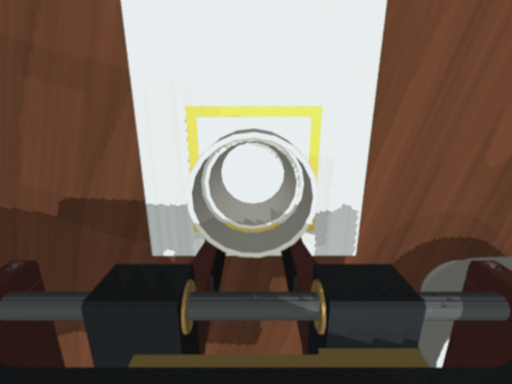

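Request:
send_rows(rows=[[0.003,0,0,0,-0.18],[0.003,0,0,0,-0.18],[0.004,0,0,0,-0.18],[0.004,0,0,0,-0.18],[0.004,0,0,0,-0.18]])

```text
t: 11.7
ee_pos: [620.8, 62.9, 120.7]
orientation: [-1.881, -2.516, -0.0]
ft_force: [-1.0, -0.5, 0.9]
width: 35.6
```

```bash
python3 - <<'E'
from h import *
sf()
save('wrist','wrist9')
E
```

```text
t 11.7 p [620.8  62.9 120.7] psi 106.45 tilt [ 0.  0. -1.] F [-0.98 -0.48  0.85] w 35.6 q [ 0.082  0.664  1.72   0.     0.758 -0.205]
TCP in seat frame x,y 0.0 -143.9
```

View pics/wrist9.png

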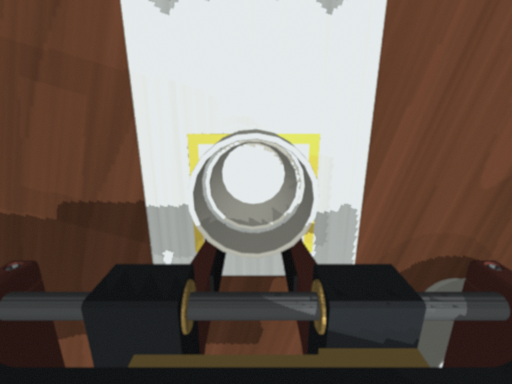

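The cup is now moving with the fingers and upright, with its rim at (253,192) while the square slides back under it. I'll continue the push.

Request:
send_rows(rows=[[0.004,0,0,0,-0.18],[0.004,0,0,0,-0.18],[0.004,0,0,0,-0.18],[0.004,0,0,0,-0.18],[0.004,0,0,0,-0.18]])

```text
t: 12.25
ee_pos: [615.2, 82.0, 120.7]
orientation: [-1.881, -2.516, 0.0]
ft_force: [-0.0, -1.2, 0.4]
width: 35.7
```

Request:
send_rows(rows=[[0.004,0,0,0,-0.18],[0.004,0,0,0,-0.18],[0.004,0,0,0,-0.18],[0.004,0,0,0,-0.18],[0.004,0,0,0,-0.18]])

```text
t: 12.75
ee_pos: [609.5, 101.2, 120.7]
orientation: [-1.881, -2.516, 0.0]
ft_force: [0.0, 0.2, 1.0]
width: 35.8
```

```bash
python3 - <<'E'
from h import *
sf()
save('wrist','wrist10');save('side','side10')
E
```

```text
t 12.75 p [609.5 101.2 120.7] psi 106.44 tilt [-0. -0. -1.] F [0.05 0.24 0.99] w 35.8 q [ 0.145  0.658  1.735 -0.     0.749 -0.142]
TCP in seat frame x,y 0.0 -103.9
```

View pics/wrist10.png

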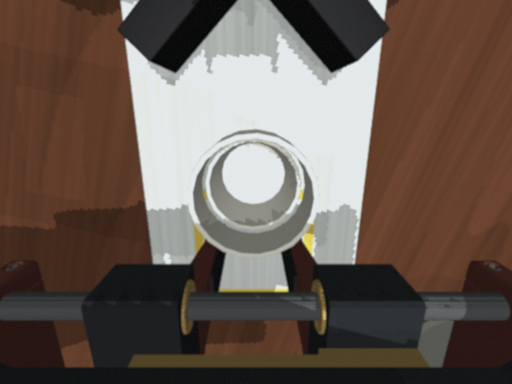

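View pics/side10.png

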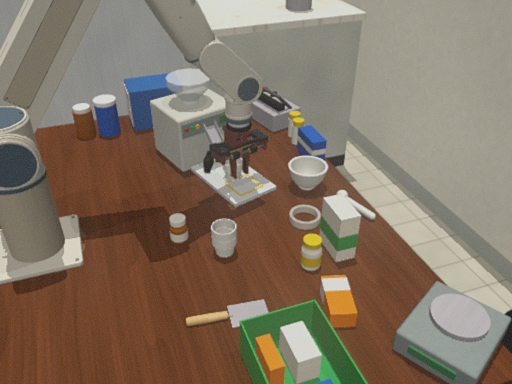

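Request:
send_rows(rows=[[0.004,0,0,0,-0.18],[0.004,0,0,0,-0.18],[0.004,0,0,0,-0.18],[0.004,0,0,0,-0.18],[0.004,0,0,0,-0.18]])

```text
t: 13.35
ee_pos: [603.9, 120.4, 120.7]
orientation: [1.881, 2.516, 0.0]
ft_force: [0.3, -0.2, 0.5]
width: 35.9
```

Request:
send_rows(rows=[[0.004,0,0,0,-0.18],[0.004,0,0,0,-0.18],[0.004,0,0,0,-0.18],[0.004,0,0,0,-0.18],[0.004,0,0,0,-0.18]])

```text
t: 13.85
ee_pos: [598.2, 139.5, 120.7]
orientation: [1.881, 2.516, 0.0]
ft_force: [0.4, -0.9, 0.6]
width: 35.8
```

```bash
python3 - <<'E'
from h import *
sf()
save('wrist','wrist11');save('side','side11')
crop('side11',150,70,290,220,'c12',4)
E
```

```text
t 13.85 p [598.2 139.5 120.7] psi 106.44 tilt [ 0.  0. -1.] F [ 0.38 -0.91  0.63] w 35.8 q [ 0.21   0.654  1.743 -0.     0.745 -0.077]
TCP in seat frame x,y 0.1 -63.9
```

View pics/wrist11.png

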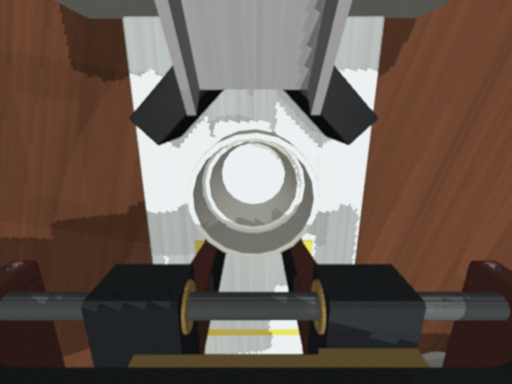

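View pics/c12.png

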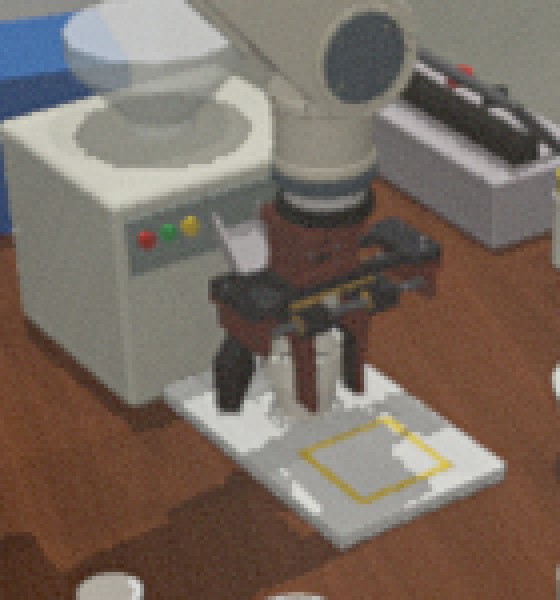

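Request:
send_rows(rows=[[0.004,0,0,0,-0.18],[0.004,0,0,0,-0.18],[0.004,0,0,0,-0.18],[0.004,0,0,0,-0.18],[0.003,0,0,0,-0.18]])

```text
t: 14.45
ee_pos: [592.8, 157.9, 120.7]
orientation: [-1.881, -2.516, -0.0]
ft_force: [-0.3, -0.4, 0.4]
width: 36.0
```

Request:
send_rows(rows=[[0.002,0,0,0,-0.18],[0.001,0,0,0,-0.18],[0.001,0,0,0,-0.18],[0,0,0,0,-0.18]])

```text
t: 14.85
ee_pos: [591.8, 161.3, 120.7]
orientation: [-1.881, -2.516, 0.0]
ft_force: [1.1, -0.8, -0.1]
width: 36.5
```

```bash
python3 - <<'E'
from h import *
sf()
save('wrist','wrist12')
E
```

```text
t 14.85 p [591.8 161.3 120.7] psi 106.45 tilt [-1.e-04  0.e+00 -1.e+00] F [ 1.07 -0.81 -0.08] w 36.5 q [ 0.247  0.653  1.745  0.     0.744 -0.04 ]
TCP in seat frame x,y 0.1 -41.2
```

View pics/wrist12.png

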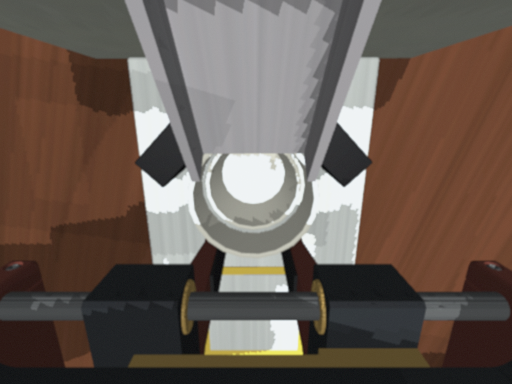

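Expected contact is about 3 mm ahead. I'll go in 1 mm steps and watch the force.

Request:
send_rows(rows=[[0.001,0,0,0,-0.18],[0.001,0,0,0,-0.18]])

```text
t: 15.1
ee_pos: [591.3, 163.1, 120.7]
orientation: [1.881, 2.516, 0.0]
ft_force: [1.1, -0.8, -0.2]
width: 36.2
```

Request:
send_rows(rows=[[0.001,0,0,0,-0.18],[0,0,0,0,-0.18]])

```text
t: 15.3
ee_pos: [591.0, 164.3, 120.7]
orientation: [1.881, 2.516, 0.0]
ft_force: [-0.1, -0.1, 0.7]
width: 35.7
```

Request:
send_rows(rows=[[0.0005,0,0,0,-0.18],[0,0,0,0,-0.18]])

```text
t: 15.5
ee_pos: [590.8, 164.7, 120.7]
orientation: [-1.881, -2.516, -0.0]
ft_force: [-0.4, -0.7, -0.1]
width: 35.9
```

```bash
python3 - <<'E'
from h import *
sf()
E
```

```text
t 15.5 p [590.8 164.7 120.7] psi 106.45 tilt [-0.  0. -1.] F [-0.42 -0.67 -0.06] w 35.9 q [ 0.252  0.653  1.745  0.     0.743 -0.035]
TCP in seat frame x,y 0.1 -37.7
```

No contact force yet. I'll continue in 1 mm steps.

Request:
send_rows(rows=[[0.001,0,0,0,-0.18],[0,0,0,0,-0.18]])

```text
t: 15.7
ee_pos: [590.8, 165.4, 120.8]
orientation: [1.88, 2.516, 0.0]
ft_force: [1.3, -2.6, -0.5]
width: 36.0
```

Request:
send_rows(rows=[[0.001,0,0,0,-0.18],[0,0,0,0,-0.18]])

```text
t: 15.9
ee_pos: [590.9, 166.1, 120.9]
orientation: [1.879, 2.516, 0.0]
ft_force: [3.0, -5.0, 1.5]
width: 36.3
```

```bash
python3 - <<'E'
from h import *
sf()
save('wrist','wrist13')
save('side','side13')
crop('side13',180,110,260,190,'c13',7)
crop('wrist13',120,100,390,270,'c14',3)
E
```

```text
t 15.9 p [590.9 166.1 120.9] psi 106.47 tilt [ 1.4e-03 -7.0e-04 -1.0e+00] F [ 3.04 -5.01  1.48] w 36.3 q [ 2.550e-01  6.530e-01  1.745e+00 -1.000e-03  7.430e-01 -3.100e-02]
TCP in seat frame x,y 0.6 -36.4
```

View pics/c14.png

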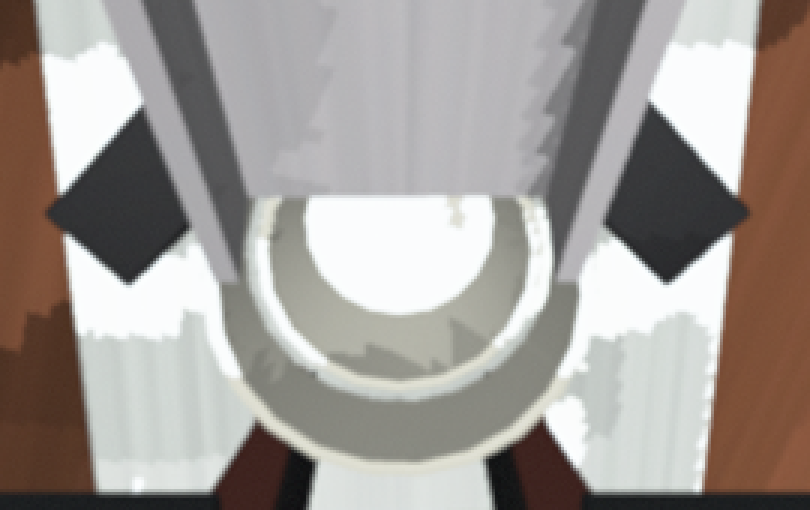

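View pics/c13.png

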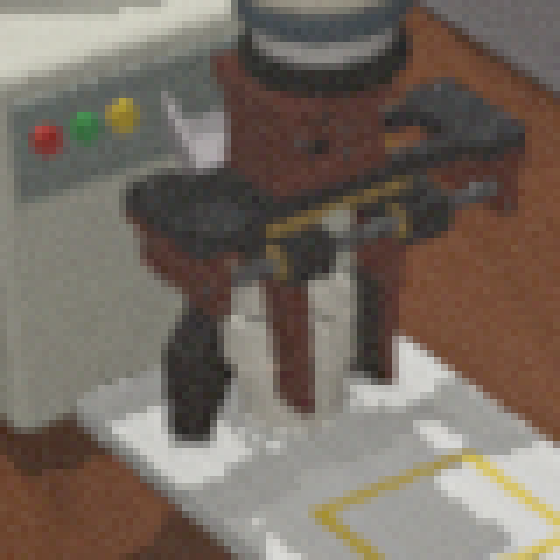

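Request:
send_rows(rows=[[0.0005,0.0006,0,0,-0.18],[0,0,0,0,-0.18],[0,0,0,0,-0.18]])

```text
t: 16.3
ee_pos: [591.1, 166.5, 120.9]
orientation: [1.88, 2.516, -0.0]
ft_force: [2.9, -6.2, 0.7]
width: 36.0
```

```bash
python3 - <<'E'
from h import *
sf();o=telemetry.get_obs()['ft_force'];print('Fx,Fy seat',o@X,o@Y)
E
```

```text
t 16.3 p [591.1 166.5 120.9] psi 106.46 tilt [ 9.e-04 -9.e-04 -1.e+00] F [ 2.89 -6.19  0.71] w 36.0 q [ 0.256  0.653  1.744 -0.002  0.744 -0.031]
TCP in seat frame x,y 0.9 -36.1
Fx,Fy seat 1.0147034489442102 -6.76240212409472
```

Request:
send_rows(rows=[[0.001,0.0003,0,0,-0.18],[0,0,0,0,-0.18],[0,0,0,0,-0.18]])

```text
t: 16.6
ee_pos: [591.2, 166.8, 120.9]
orientation: [1.879, 2.516, -0.002]
ft_force: [2.8, -10.8, 1.4]
width: 35.9
```

```bash
python3 - <<'E'
from h import *
sf();o=telemetry.get_obs()['ft_force'];print('Fx,Fy seat',o@X,o@Y)
E
```

```text
t 16.6 p [591.2 166.8 120.9] psi 106.48 tilt [ 7.e-04 -2.e-03 -1.e+00] F [  2.83 -10.83   1.4 ] w 35.9 q [ 0.256  0.653  1.743 -0.003  0.745 -0.029]
TCP in seat frame x,y 1.0 -35.8
Fx,Fy seat -0.3633586689051033 -11.19372653778368
```

The force is now balanced, at about 11 N along y and nearly 0 along x, so the cup is resting on both faces. I'll back off slowly.

Request:
send_rows(rows=[[-0.001,0,0,0,-0.18],[-0.001,0,0,0,-0.18],[-0.001,0,0,0,-0.18],[-0.003,0,0,0,-0.18],[-0.005,0,0,0,-0.18]])

```text
t: 17.1
ee_pos: [593.6, 157.9, 120.6]
orientation: [-1.88, -2.517, 0.0]
ft_force: [-0.1, 0.4, 0.1]
width: 36.1
```

Request:
send_rows(rows=[[-0.01,0,0,0,-0.18],[-0.015,0,0,0,-0.18],[-0.015,0,0,0,-0.18],[-0.01,0,0,0,-0.18],[0,0,0,0,-0.18]])

```text
t: 17.6
ee_pos: [608.5, 107.9, 120.7]
orientation: [1.884, 2.514, 0.0]
ft_force: [0.7, 0.6, -0.0]
width: 35.6
```

```bash
python3 - <<'E'
from h import *
sf()
w=save('wrist','wrist14');s=save('side','side14')
crop('side14',180,110,260,190,'c15',7)
th=np.linspace(0,2*np.pi,90)
for n in('wrist14','side14'):
    im=load(n);i=im['color'].copy()
    # cup rim (z=74) for seat estimate
    p=np.stack([S[0]+33*np.cos(th),S[1]+33*np.sin(th),74+0*th],1)
    q=cv2.projectPoints(p,im['rvec'],im['tvec'],im['camera_matrix'],None)[0][:,0];print(n,q.min(0),q.max(0))
    cv2.polylines(i,[np.round(q*16).astype(np.int32)],True,(0,0,255),1,cv2.LINE_AA,4)
    if n=='wrist14': cv2.imwrite('pics/w14.png',cv2.resize(i[0:240,120:400],None,fx=2.4,fy=2.4))
E
```

```text
t 17.6 p [608.5 107.9 120.7] psi 106.31 tilt [ 2.e-04 -1.e-04 -1.e+00] F [ 0.74  0.55 -0.02] w 35.6 q [ 0.156  0.658  1.734 -0.     0.749 -0.128]
TCP in seat frame x,y 0.9 -97.2
wrist14 [173.8482381  -18.47343773] [326.02585838 147.29607228]
side14 [210.84457198 146.98237261] [231.08736279 157.21111696]
```

View pics/w14.png

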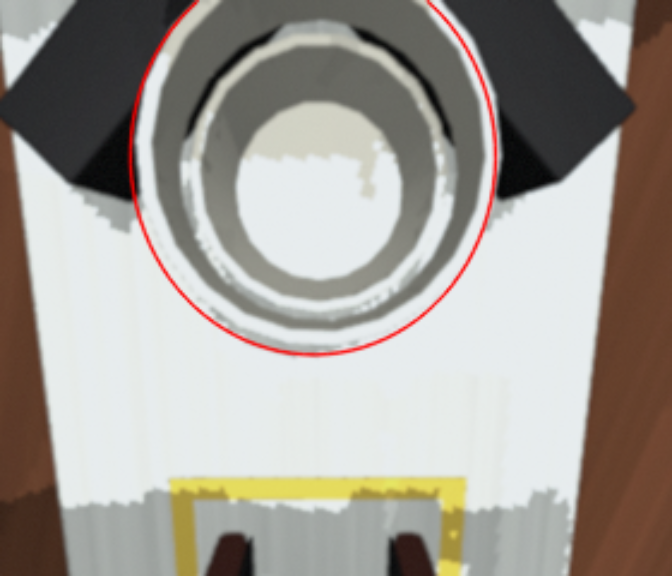

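View pics/c15.png

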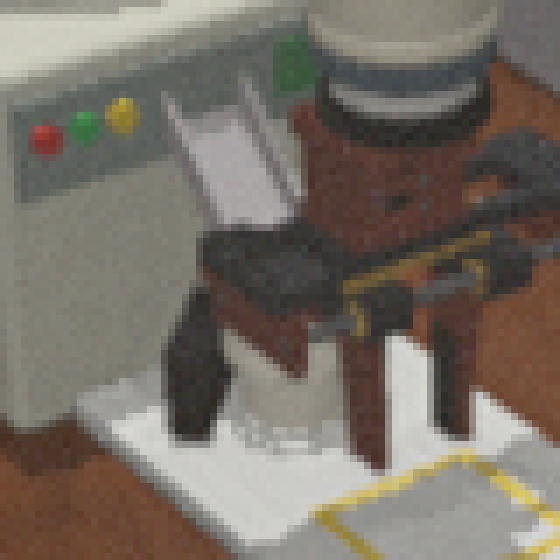

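The cup stays in the V after release, with the rim meeting both black faces at about (135,160) and (497,160) in the crop. I'll clear the arm for a final look.

Request:
send_rows(rows=[[-0.02,0,-0.01,0,-0.18],[-0.02,0,-0.03,0,-0.18],[-0.03,0,-0.04,0,-0.18],[-0.04,0,-0.04,0,-0.18],[-0.04,0,-0.04,0,-0.18]])

```text
t: 18.2
ee_pos: [647.8, -25.6, 273.0]
orientation: [-1.879, -2.517, -0.0]
ft_force: [1.2, -0.0, 0.1]
width: 36.0
```

Request:
send_rows(rows=[[-0.04,0,-0.03,0,-0.18],[-0.04,0,0,0,-0.18],[-0.02,0,0,0,-0.18],[-0.01,0,0,0,-0.18],[0,0,0,0,-0.18]])

```text
t: 18.7
ee_pos: [678.5, -130.8, 300.1]
orientation: [-1.881, -2.514, 0.001]
ft_force: [-0.1, 0.6, 0.3]
width: 35.8
```

```bash
python3 - <<'E'
from h import *
sf()
save('side','side15');save('top','top15');save('wrist','wrist15')
a=cv2.imread('pics/side15.png');b=cv2.imread('pics/top15.png')
im=load('side15');th=np.linspace(0,2*np.pi,90)
i=cv2.resize(a[110:210,170:270],None,fx=6,fy=6,interpolation=cv2.INTER_NEAREST)
cv2.imwrite('pics/c16.png',i)
cv2.imwrite('pics/c17.png',cv2.resize(b[130:230,80:230],None,fx=5,fy=5,interpolation=cv2.INTER_NEAREST))
E
```

```text
t 18.7 p [ 678.5 -130.8  300.1] psi 106.4 tilt [-2.1e-03  7.0e-04 -1.0e+00] F [-0.1   0.6   0.33] w 35.8 q [-0.208  0.523  1.472  0.     1.148 -0.494]
TCP in seat frame x,y 0.3 -346.0
```

View pics/c16.png

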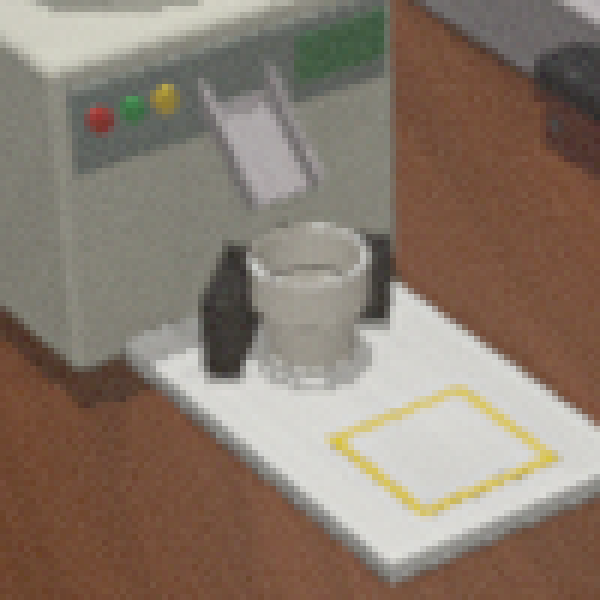

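View pics/c17.png

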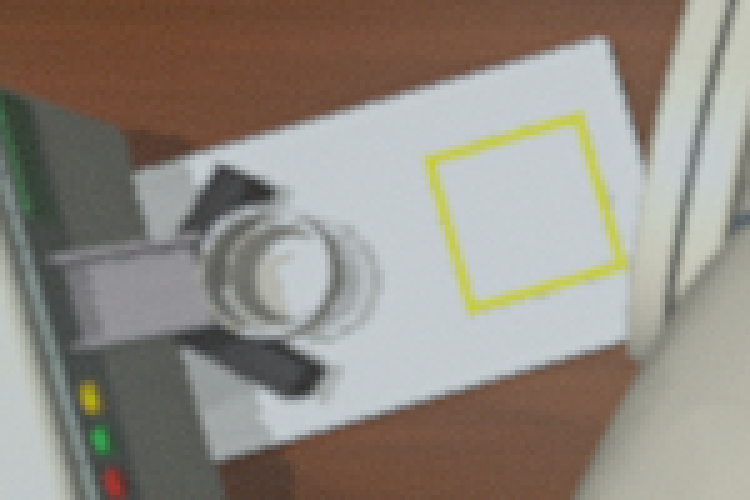

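View pics/wrist15.png

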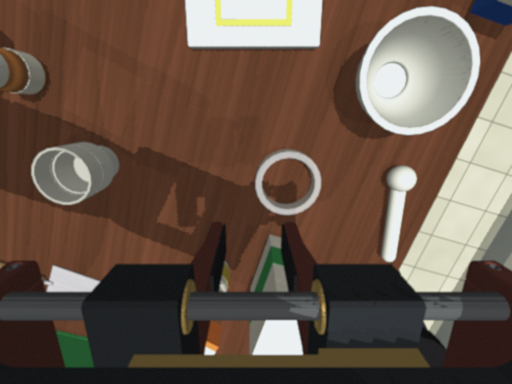

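View pics/side15.png

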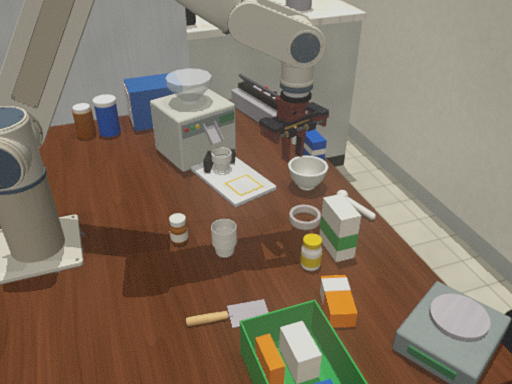

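```bash
python3 - <<'E'
from h import *
f=lambda a,b,ox,oy,s:(ox+(a+.5)/s-.5,oy+(b+.5)/s-.5)
im=load('top15');print('top cup',(world(im,*f(271,273,80,130,5),z=74)-S)@np.c_[X,Y])
s=load('side15');print('side cup',(world(s,*f(307,256,170,110,6),z=74)-S)@np.c_[X,Y])
th=np.linspace(0,2*np.pi,120)
for n,(x0,y0,x1,y1),k in(('top15',(100,150,160,210),8),('side15',(195,135,245,185),9)):
    im=load(n);i=im['color'][y0:y1,x0:x1];i=cv2.resize(i,None,fx=k,fy=k,interpolation=cv2.INTER_NEAREST)
    p=np.stack([S[0]+33*np.cos(th),S[1]+33*np.sin(th),74+0*th],1)
    q=cv2.projectPoints(p,im['rvec'],im['tvec'],im['camera_matrix'],None)[0][:,0]
    q=(q-[x0,y0]+.5)*k
    cv2.polylines(i,[np.round(q*16).astype(np.int32)],True,(0,0,255),1,cv2.LINE_AA,4)
    cv2.imwrite('pics/o_'+n+'.png',i)
E
```

```text
top cup [-2.08912897 -3.09274967]
side cup [-1.44017188 -0.86347715]
```

View pics/o_top15.png

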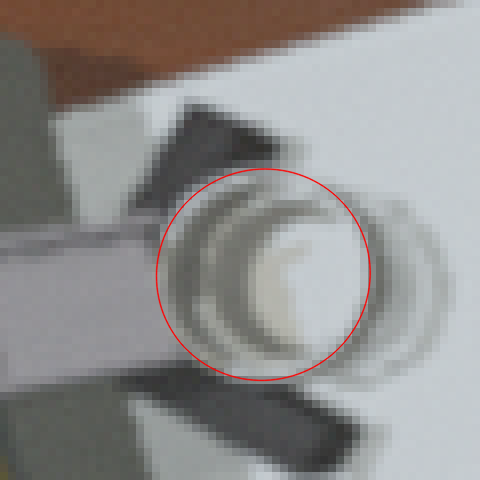

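View pics/o_side15.png

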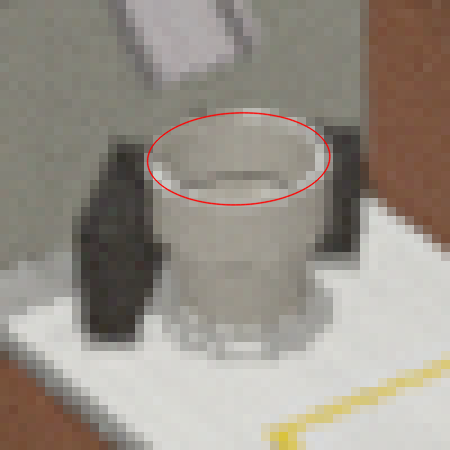

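The red circle is the cup rim drawn at the estimated seat, and it matches the actual rim in both views to about 1 mm. The remaining two cups stand upright at (224,238) and nothing else has moved, so I'm handing in.

```bash
python3 -c "
from h import *
print(ctrl.close_job())"
```

```text
the job is handed in; nothing more can be done
None
```

The top cup is in the V and released, and I handed the job in with the robot clock at about 19 s. No verdict is reported, so what follows rests on my own checks.

- **Lift and place:** I gripped the top cup by its collar, with the fingertips about 5 mm above the second cup's collar. It came off cleanly. I carried it to the yellow square, lowered it until the force sensor felt the deck, and let go. The pictures then showed it upright and centred in the square.
- **Push:** I pushed it along the deck with two half-open fingers until the force rose to about 11 N into the V. There was almost no sideways force, so it was resting on both faces. I then backed the gripper off and moved it well away.
- **Final checks:**
  - The cup is upright in the V. With the rim outline drawn at my estimated seat, it agrees with the top and side pictures to about 1 mm.
  - The two remaining cups are standing where they were, and the other things on the table look untouched.
- **Disagreements:**
  - Reading the rim centre by eye put the cup 1.7 mm from the estimated seat in the side view. In the top view the figure was 3.7 mm, at (-2.1, -3.1) mm, which is just outside the 3 mm limit in y. The chute hides part of the rim there and a shadow blurs it, so I trusted the force at the V and the outline match instead.
  - The final push stopped about 1 mm to +x and 2 mm further in than my estimate of the seat.

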